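# Set the bowl stand's leg to the straightedge and lock it, still holding

### The job

The raised-bowl stand's pull-out leg has to be set to length. Lay the straightedge flat on the ledge, one long edge flush along the stand plate's edge on the side with the lip and one end butted against the lip, and let go of it; then pull the leg out by its cross-foot, lock slider still open, until the foot's outer face is level with the straightedge's free end, pause there, and, holding the leg at that length, squeeze the lock slider fully closed across the leg. Finish still holding on: keep squeezing the slider and holding the leg out at the mark when you stop, leave the straightedge lying flush, and do not disturb the jar, bowl or clipper.

Things in the scene. Friction and masses are not known exactly. Their poses are not given: they have to be found in the camera images.
- stand: Folded bowl stand, bolted flat to the ledge. Aluminium plate 200 (x) x 140 (y) x 10 mm; origin under its centre, on the ledge; z up, leg pulls out along +x. Plate edges at y = +-70 mm; lip on the +y side, near the -x end. Sleeve over the leg: x -95 to 0, y -23 to 23, top z 56 mm. A flat bowl hoop, 144 mm across, 11 mm high, lies behind the plate (x -100 to -250).
- lip_corner (a point): Inner corner, at ledge height, where the plate's +y edge (y = 70 mm) meets the lip: stand x -90, y 70 mm. From here the lip (10 thick, 24 mm high) stands out to y = 106 mm, its face looking to +x. The straightedge is butted into this corner, against plate edge and lip.
- rule: Loose steel straightedge 220 (x) x 36 (y) x 6 mm, about 0.28 kg, same both ways round; origin under its centre, z up. Black grip rib along its middle: 70 long (x), 14 wide (y), top 44 mm above the underside. Seated, its origin is at stand x = 20, y = 88 mm, long axis along the stand's x, free end at stand x = 130 mm.
- leg (a joint): Leg pulled out, m, 0 to 0.1, along the stand's +x. Spring draws it back (100 N/m; friction 2.5 N): let go, it returns to about 0.025. Bar 20 x 20 mm at stand y = 0, z 20 to 40 mm, with a rubber cross-foot at its end. Level with the seated straightedge's end at 0.058. Fingers can straddle the bar from above, between sleeve and foot (60 mm + joint apart), and pull the foot from behind.
- foot_face (a point): Centre of the cross-foot's outer face, at stand x = 72 mm + leg joint, 31 mm above the ledge. The foot is 12 thick (x), 110 wide (y -55 to 55), z 14 to 48 mm; it moves with the leg.
- foot_back (a point): Centre of the cross-foot's back (the side to pull on), at stand x = 60 mm + leg joint, 31 mm above the ledge.
- cam (a joint): Lock slider on the leg, m, 0 open to 0.012 closed, sliding along the stand's +y; 2.5 N friction, no spring, stays where left. Upright plate 6 thick, 26 long (stand x 30 to 56 mm + leg joint), z 18 to 46 mm, on the bar's -y side; a small bar (z 40 to 48) reaches from its top over the leg. Closed by squeezing it towards the thumb rest.
- cam_face (a point): Centre of the lock slider's outer face (looks to the stand's -y), 32 mm above the ledge; at stand y = -28 mm open, -16 mm closed, x = 43 mm + leg joint.
- rest_face (a point): Centre of the outer face of the thumb rest, a fixed pad on the leg opposite the slider, 26 long (x), z 18 to 46 mm; at stand y = +16 mm, x = 43 mm + leg joint. Slider and rest are 44 mm apart over their outer faces when open, 32 mm when closed, then centred on y = 0.
- cookie_jar: Bystander: closed white ceramic jar, 124 mm across, 164 mm high; origin at the centre of its underside.
- bowl: Bystander: low round silicone bowl, 124 mm across, 45 mm high; origin at the centre of its underside.
- clipper: Bystander: small nail clipper 75 (y) x 16 (x) x about 16 mm; origin at the centre of its underside.
Mind the look-alikes: they are no part of the job. Of the things that look like the rule, the middle-sized one is meant.

How it is judged:
On the way, in this order (a step that is already met when the one before it is completed fails the run):
1. straightedge lies flush along the plate edge and against the lip, let go (height (world z) of rule below 0.004 m and angle between rule's own z axis and vertical below 0.03 rad and angle between the x axis of rule and the x axis of stand, either way round below 0.025 rad and y of rule in the frame of stand between 0.085 and 0.091 m and x of rule in the frame of stand between 0.016 and 0.024 m and contact force between the fingers and rule below 0.1 N), for 0.2 s.
2. leg held with the foot level with the straightedge's free end, slider still open (height (world z) of rule below 0.004 m and angle between rule's own z axis and vertical below 0.03 rad and angle between the x axis of rule and the x axis of stand, either way round below 0.025 rad and y of rule in the frame of stand between 0.085 and 0.091 m and x of rule in the frame of stand between 0.016 and 0.024 m and (x of foot_face in the frame of rule between 0.106 and 0.114 m or x of foot_face in the frame of rule between -0.114 and -0.106 m) and value of joint cam below 0.005 m and velocity of joint leg between -0.02 and 0.02 m/s), for 0.2 s.
3. slider closed with the leg at the mark ((x of foot_face in the frame of rule between 0.106 and 0.114 m or x of foot_face in the frame of rule between -0.114 and -0.106 m) and value of joint cam above 0.0105 m), for 0.2 s.
At the end, for the whole second after the job is handed in: The straightedge lies flat, let go, within 3 mm of the plate edge, 4 mm of the lip and 0.025 rad of parallel; the foot's outer face is within 4 mm of level with its free end; the slider is closed (over 10.5 mm of 12); and the fingers still hold leg and slider with more than 3 N (all of step 1 and all of step 3 and contact force between the fingers and leg above 3 N and contact force between the fingers and cam above 3 N); the arm keeps its last pose, push and grip.
It fails at once if slider pushed more than half closed with the leg over 8 mm off the mark (value of joint cam above 0.0065 m and not (x of foot_face in the frame of rule between 0.102 and 0.118 m or x of foot_face in the frame of rule between -0.118 and -0.102 m)).
It fails at once if cookie_jar disturbed (moved 30 mm) (distance of cookie_jar from where it was at the start of the episode above 0.03 m).
It fails at once if bowl disturbed (moved 30 mm) (distance of bowl from where it was at the start of the episode above 0.03 m).
It fails at once if clipper disturbed (moved 30 mm) (distance of clipper from where it was at the start of the episode above 0.03 m).
It also fails if it takes over 48 s, if anything falls off the work surface, if the arm or the gripper's body presses on something with over 40 N, if the wrist force passes 120 N, or if a joint passes its speed limit or range.

### The arm

A 6-joint arm with a two-finger parallel gripper is mounted at the origin on the work surface. World frame = base frame: x ahead of the robot, y to its left, z up, the work surface at z = 0. Lengths are in m, angles in rad, forces in N, time in s.
With the tool pointing down it reaches from about 0.35 to 0.775 m from the base axis. Payload 7.3 kg.
Tool frame: the origin (TCP) lies at the centre of the arm's flange, where the gripper is bolted on; the fingertips stand 178 mm ahead of it and the grasp point (between the pads) lies robot.pinch_z ahead of it (robot.pinch_z is the distance from the TCP to the grasp point, in m); x points along the fingers, z is the direction in which the jaws open and shut, and the axes are right-handed (so a half turn about x gives the same grasp; the last joint's range is limited). The gripper opens to 92 mm and grips with 3 to 60 N. Pads are 19 mm wide; open, the fingers measure 130 mm over their backs; the gripper's body (75 mm by 190 mm) begins 47 mm behind the grasp point.
Start: joints at [-1.309, 0.342, 1.524, -0, 1.275, -0.146], TCP at [0.208, -0.482, 0.405] pointing down, gripper open.
Joint ranges: [-2.53, 2.53], [-0.77, 2.02], [0.04, 2.7], [-1, 4.14], [0.28, 2.66], [-3.11, 3.11]. Speed limits (rad/s): [2.57, 2.57, 3.14, 3.14, 3.14, 3.14].

### API

Orientations are given as [roll, pitch, yaw] about the fixed x, y, z axes, in that order (R = Rz(yaw) Ry(pitch) Rx(roll)).
In Python, from cell import robot gives the robot as it stands.
- The arm moves only by the shell command python3 -m jog 'ROWS' [FORCE]. ROWS is JSON, a list of rows, each an object of numbers: "fingers": the closure, from 0 (fully open) to 1 (shut); "x", "y", "z": the shift along the tool's x, y, z in cm; "spin": the turn about the tool's x in degrees. A call has 1 to 5 rows; each row is the pose to reach, as a shift and turn from the pose commanded when the call began, along the tool's axes at that moment; what a row does not reach only later rows make up. A row lasts 1/8 s, in which the tool goes at most 62.5 mm and 10.7 degrees, less where a joint would pass 70% of its speed; a pose out of reach is approached as far as the arm can. A call with a gripper value outside its range is refused whole. The fingers move at their own pace and stop on an object; FORCE is the grip in N (left out, the last holds). Time passes only in rows, so rows that repeat a pose let the fingers close. It gives the time, the measured TCP pose, the force and the opening at its end, in the units of the state.
- robot.observe(): the state, without advancing time (a new reading comes with each control period).
- robot.read_camera(name): name is "scene" or "top" or "wrist"; returns a dict with "color" (420x560x3 uint8, red, green, blue), "mtx" (3x3 intrinsics, pixels), "k1" (the pictures are not rectified: a ray, as slopes to the right and down, at radius r is drawn at 1 + k1 r^2 times it, then the intrinsics apply), "view" (4x4, takes a point from world to camera coordinates); the wrist camera has in their place "T_tool_cam" (4x4, takes a point from camera to tool coordinates, whose origin is the TCP and whose axes are the tool frame's). Camera axes: x right, y down, z forward; pixel columns grow to the right and rows downward; lengths in m; the calibration is good to about 2 mm. A picture is of the moment at which its call begins: read the wrist's pose just before it. There is no depth.
- robot.hand_in(): hands the job in, once; it reports no verdict.
Trained networks look in a picture, given as the dict that the camera call returned (one of the last four; its "shot" number tells which), for a name from the list of things; names that differ only in an ending like _2 or _b are one class to them, and where a whole thing is asked for, a point or a joint stands for the part that bears it (a point fixed in the world has none). Each returns a list of dicts, best first, with "conf" (0 to 1); they miss things now and then, are a little off and sometimes report something else, mostly with a low value. They report only what shows in the picture. A call takes as long as a camera call. They do not tell look-alikes from the thing itself.
- robot.look_for(target, picture): "xy" ([column, row] in pixels, amid what is visible of it).
The state is a dict: "time": time; "qpos": joint angles; "qvel": joint speeds; "joint_efforts": joint torques, N m; "tool_pos": TCP position; "tool_rot": TCP orientation; "contact_force": force on the tool from outside, world axes, zero at the start; "torque": the same for the moment, N m; "opening": finger opening in m.
Only numpy, scipy, OpenCV 4.12 (cv2) and the standard library are available. Lean on these libraries where they do the work, as an engineer would, in place of code of your own. Each camera call takes 0.05 s, during which the arm holds its last target. There are 200 camera calls.

## Working session

There is one attempt and no reset: what is moved stays moved. The work goes in short steps, Python scripts to look and compute and a shell command to move; the robot and the scene stay as the last step left them, time stands still between calls to the robot, and variables do not carry over. Pictures are saved under pics/ and viewed, on a budget of 10 in all, crops included, one or two more only if the job needs it, and the job is handed in when it is done.

```bash
mkdir -p pics; ls; cat > h.py <<'E'
import numpy as np, cv2
from cell import robot
from scipy.spatial.transform import Rotation as R
def shot(n):
    o=robot.observe(); p=robot.read_camera(n); p['o']=o; return p
def save(p,f,crop=None,s=1):
    im=p['color'][:,:,::-1]
    if crop: a,b,c,d=crop; im=im[b:d,a:c]
    cv2.imwrite('pics/'+f,cv2.resize(im,None,fx=s,fy=s,interpolation=cv2.INTER_CUBIC))
def cam(p):
    if 'view' in p: V=np.array(p['view'])
    else:
        T=np.eye(4);T[:3,:3]=R.from_euler('xyz',p['o']['tool_rot']).as_matrix();T[:3,3]=p['o']['tool_pos']
        V=np.linalg.inv(T@np.array(p['T_tool_cam']))
    return V
def px2w(p,uv,z):
    K=np.array(p['mtx']);V=cam(p);d=(np.array(uv,float)-K[:2,2])/[K[0,0],K[1,1]]
    s=d.copy()
    for _ in range(20): s=d/(1+p['k1']*(s@s))
    Rw=V[:3,:3].T; c=-Rw@V[:3,3]; r=Rw@np.r_[s,1]
    return c+r*(z-c[2])/r[2]
def w2px(p,X):
    K=np.array(p['mtx']);V=cam(p);c=V[:3,:3]@np.array(X)+V[:3,3];s=c[:2]/c[2];s=s*(1+p['k1']*(s@s))
    return s*[K[0,0],K[1,1]]+K[:2,2]
E
python3 - <<'E'
from h import *
np.set_printoptions(precision=4,suppress=True)
print(robot.pinch_z,robot.observe())
t=shot('top')
for n in ['rule','stand','lip_corner','foot_face','cam_face','cookie_jar','bowl','clipper']:
    print(n,[(np.round(d['xy']),round(d['conf'],2),px2w(t,d['xy'],0.01)[:2]) for d in robot.look_for(n,t)])
s=shot('scene')
a=t['color'];save(t,'top1.png',None,1.42)
save(s,'scene1.png',None,1.42)
print(t['mtx'],cam(t))
E
```

```text
pics
0.1592 {'time': 0.0, 'qpos': array([-1.309 ,  0.3427,  1.525 , -0.    ,  1.2754, -0.146 ]), 'qvel': array([-0.0002, -0.0006,  0.0003, -0.0022,  0.0006, -0.0001]), 'joint_efforts': array([  0.0008, -43.1237, -24.4215,   0.072 ,   0.056 ,  -0.0001]), 'tool_pos': array([ 0.2082, -0.4818,  0.404 ]), 'tool_rot': array([2.9982, 1.5693, 1.8351]), 'contact_force': array([ 0.7928,  0.4991, -0.1444]), 'torque': array([-0.0133,  0.0453, -0.009 ]), 'opening': 0.09148529450398103}
rule [(array([177., 211.]), 0.86, array([0.5106, 0.4875])), (array([200., 305.]), 0.83, array([0.2182, 0.4204])), (array([234., 213.]), 0.61, array([0.5   , 0.3089]))]
stand [(array([355., 189.]), 0.7, array([ 0.5656, -0.0724]))]
lip_corner [(array([358., 183.]), 0.67, array([ 0.5831, -0.0816]))]
foot_face [(array([334., 186.]), 0.73, array([ 0.5776, -0.0047]))]
cam_face [(array([335., 180.]), 0.49, array([ 0.5952, -0.0091]))]
cookie_jar [(array([394., 114.]), 0.94, array([ 0.8033, -0.2063])), (array([332., 183.]), 0.65, array([ 0.5875, -0.0003]))]
bowl [(array([272., 127.]), 0.6, array([0.7716, 0.1841]))]
clipper [(array([319., 123.]), 0.52, array([0.7805, 0.0341]))]
[[444.9372   0.     288.2836]
 [  0.     444.9372 208.6104]
 [  0.       0.       1.    ]] [[-0.0274 -0.9996 -0.0044  0.1537]
 [-0.9951  0.0277 -0.0949  0.5039]
 [ 0.095   0.0017 -0.9955  1.3501]
 [ 0.      0.      0.      1.    ]]
```

View pics/top1.png

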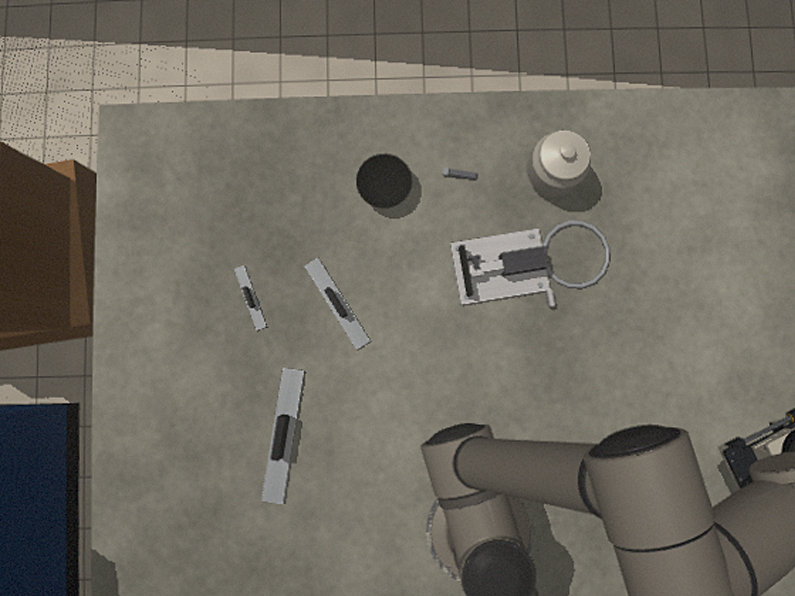

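View pics/scene1.png

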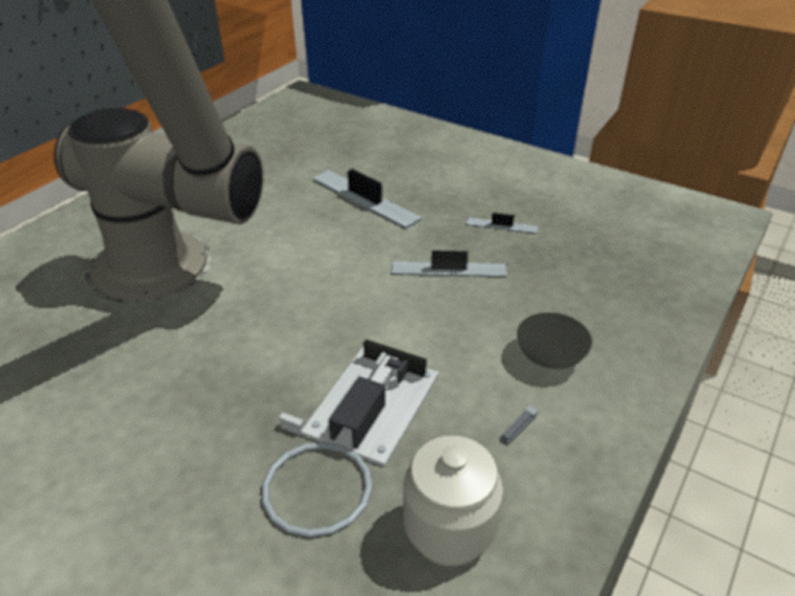

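The top view (scaled 1.42×) shows three rule look-alikes at native px (176,210) small, (237,213) middle and (200,307) large. The middle one fits. The stand is at about (355,188), with its leg pointing image-left and its lip at (388,210). I'll enlarge to confirm and get corners.

```bash
python3 - <<'E'
from h import *
np.set_printoptions(precision=4,suppress=True)
t=shot('top')
save(t,'top2.png',(160,150,440,360),2.8)
g=cv2.cvtColor(t['color'],cv2.COLOR_RGB2GRAY)
# bright thin blobs -> min area rects
hsv=cv2.cvtColor(t['color'],cv2.COLOR_RGB2HSV)
m=((g>150)).astype(np.uint8); m=cv2.morphologyEx(m,cv2.MORPH_CLOSE,np.ones((5,5)))
n,l,st,c=cv2.connectedComponentsWithStats(m)
for i in range(1,n):
    x,y,w,h,a=st[i]
    if 100<a<6000 and 150<c[i][0]<440 and 150<c[i][1]<370:
        r=cv2.minAreaRect(np.argwhere(l==i)[:,::-1].astype(np.float32)); b=cv2.boxPoints(r)
        W=np.array([px2w(t,q,0.006)[:2] for q in b]); 
        print(c[i],a,b.round(1).tolist(),'\n',W,W.mean(0),[np.linalg.norm(W[k]-W[k-1]).round(3) for k in range(4)])
E
```

```text
[351.3495 186.7337] 1731 [[316.6000061035156, 166.6999969482422], [384.29998779296875, 160.1999969482422], [389.3999938964844, 214.0], [321.70001220703125, 220.39999389648438]] 
 [[ 0.6404  0.0467]
 [ 0.6553 -0.1686]
 [ 0.4841 -0.1763]
 [ 0.4698  0.0365]] [ 0.5624 -0.0654] [np.float64(0.171), np.float64(0.216), np.float64(0.171), np.float64(0.213)]
[236.0788 212.818 ] 533 [[214.1999969482422, 186.89999389648438], [223.39999389648438, 181.10000610351562], [260.0, 239.60000610351562], [250.8000030517578, 245.39999389648438]] 
 [[0.585  0.3714]
 [0.6026 0.3419]
 [0.4153 0.2304]
 [0.3981 0.2596]] [0.5002 0.3008] [np.float64(0.218), np.float64(0.034), np.float64(0.218), np.float64(0.034)]
[170.681 195.25 ] 116 [[164.5, 188.89999389648438], [171.1999969482422, 186.5], [177.1999969482422, 202.89999389648438], [170.5, 205.39999389648438]] 
 [[0.5832 0.5291]
 [0.5903 0.5078]
 [0.5374 0.4889]
 [0.5303 0.5101]] [0.5603 0.509 ] [np.float64(0.056), np.float64(0.022), np.float64(0.056), np.float64(0.022)]
[180.934  223.9057] 106 [[174.8000030517578, 217.10000610351562], [181.5, 214.60000610351562], [187.10000610351562, 229.5], [180.39999389648438, 232.0]] 
 [[0.4929 0.4966]
 [0.5003 0.4754]
 [0.453  0.4581]
 [0.4457 0.4792]] [0.473  0.4773] [np.float64(0.05), np.float64(0.022), np.float64(0.05), np.float64(0.022)]
[204.6203 273.4545] 374 [[193.8000030517578, 291.70001220703125], [199.0, 258.70001220703125], [213.3000030517578, 261.0], [208.0, 294.0]] 
 [[0.2599 0.4389]
 [0.361  0.4213]
 [0.3529 0.3769]
 [0.2519 0.3947]] [0.3064 0.4079] [np.float64(0.045), np.float64(0.103), np.float64(0.045), np.float64(0.103)]
```

View pics/top2.png

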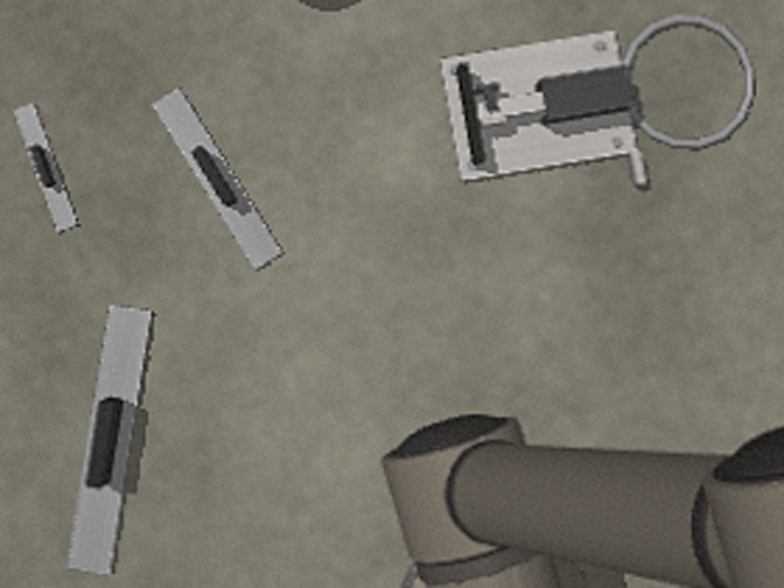

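The middle one measures about 218×34 mm, so it is the rule. The large one is 45 wide and the small one 22. Now I'll work out the stand frame and the first move.

```bash
cat >> h.py <<'E'
def goal(P,yaw=None):
    "grasp point target P (world), jaw-axis yaw (rad, mod pi): shift in tool cm, spin deg"
    o=robot.observe();M=R.from_euler('xyz',o['tool_rot']).as_matrix();g=o['tool_pos']+robot.pinch_z*M[:,0]
    s=M.T@(np.array(P)-g)*100
    print('grasp',g.round(4),'jaw yaw deg',np.degrees(np.arctan2(M[1,2],M[0,2])).round(2),'toolx',M[:,0].round(3),'F',o['contact_force'].round(1),'op',round(o['opening'],4),'q',o['qpos'].round(2),'t',o['time'])
    print('tool y,z in world',M[:2,1].round(3),M[:2,2].round(3))
    print('shift cm',s.round(2),end=' ')
    if yaw is not None:
        a=-(yaw-np.arctan2(M[1,2],M[0,2])) # spin about tool x (down) is minus world yaw
        print('spin',np.degrees((a+np.pi/2)%np.pi-np.pi/2).round(2),end='')
    print()
E
python3 - <<'E'
from h import *
np.set_printoptions(precision=4,suppress=True)
t=shot('top')
C=[(442,60),(463,181),(617,31),(637,152)];X=[(100,-70),(100,70),(-100,-70),(-100,70)]
W=np.array([px2w(t,np.array(c)/2.8+[160,150]-0.3,0.010)[:2] for c in C]);S=np.array(X)/1000
print(W)
mW,mS=W.mean(0),S.mean(0);U,_,Vt=np.linalg.svd((W-mW).T@(S-mS));M=U@np.diag([1,np.linalg.det(U@Vt)])@Vt
print('stand',mW,np.degrees(np.arctan2(M[1,0],M[0,0])),(S@M.T+mW-W))
goal((0.48,0.0,0.22)); goal((0.5,0.3,0.2),np.radians(120.8))
E
```

```text
[[ 0.6253  0.0444]
 [ 0.4882  0.0256]
 [ 0.6531 -0.1543]
 [ 0.5153 -0.1701]]
stand [ 0.5705 -0.0636] 97.67268627882525 [[ 0.0012  0.0005]
 [-0.0005  0.0005]
 [ 0.0001  0.0009]
 [-0.0008 -0.002 ]]
grasp [ 0.2082 -0.482   0.2455] jaw yaw deg -66.63 toolx [ 0. -0. -1.] F [ 0.3 -0.2  0.2] op 0.0921 q [-1.31  0.34  1.52  0.    1.28 -0.15] t 0.6
tool y,z in world [0.918 0.397] [ 0.397 -0.918]
shift cm [  2.55  44.06 -33.47] 
grasp [ 0.2082 -0.482   0.2455] jaw yaw deg -66.63 toolx [ 0. -0. -1.] F [ 0.3 -0.2  0.2] op 0.0921 q [-1.31  0.34  1.52  0.    1.28 -0.15] t 0.6
tool y,z in world [0.918 0.397] [ 0.397 -0.918]
shift cm [  4.55  57.8  -60.21] spin -7.43
```

```bash
python3 -m jog '[{"y":44,"z":-33.5,"spin":-7.4},{"y":44,"z":-33.5,"spin":-7.4},{"y":44,"z":-33.5,"spin":-7.4},{"y":44,"z":-33.5,"spin":-7.4},{"y":44,"z":-33.5,"spin":-7.4}]'; python3 - <<'E'
from h import *
goal((0.50,0.3,0.16),np.radians(120.8))
E
```

```text
grasp [ 0.2082 -0.482   0.2455] jaw yaw deg -66.63 toolx [ 0. -0. -1.] F [ 0.3 -0.2  0.2] op 0.0921 q [-1.31  0.34  1.52  0.    1.28 -0.15] t 0.6
tool y,z in world [0.918 0.397] [ 0.397 -0.918]
shift cm [  8.55  57.8  -60.21] spin -7.43$[0]: bad value
```

```bash
python3 -m jog '[{"fingers":0,"x":0,"y":44,"z":-33.5,"spin":-7.4},{"fingers":0,"x":0,"y":44,"z":-33.5,"spin":-7.4},{"fingers":0,"x":0,"y":44,"z":-33.5,"spin":-7.4},{"fingers":0,"x":0,"y":44,"z":-33.5,"spin":-7.4},{"fingers":0,"x":0,"y":44,"z":-33.5,"spin":-7.4}]'; python3 - <<'E'
from h import *
goal((0.50,0.3,0.16),np.radians(120.8))
E
```

```text
time: 1.23
tool_pos: [0.362, -0.2078, 0.405]
tool_rot: [0.379, 1.57, -0.655]
contact_force: [1.3, -0.2, -0.2]
opening: 0.0917
grasp [ 0.3621 -0.2079  0.2458] jaw yaw deg -59.27 toolx [ 0.001 -0.001 -1.   ] F [ 1.3 -0.2 -0.2] op 0.0917 q [-0.71  0.14  1.79  0.    1.2   0.33] t 1.225
tool y,z in world [0.86  0.511] [ 0.511 -0.86 ]
shift cm [  8.56  37.8  -36.62] spin -0.07
```

```bash
python3 -m jog '[{"fingers":0,"x":4,"y":37.8,"z":-36.6,"spin":0},{"fingers":0,"x":4,"y":37.8,"z":-36.6,"spin":0},{"fingers":0,"x":4,"y":37.8,"z":-36.6,"spin":0},{"fingers":0,"x":4,"y":37.8,"z":-36.6,"spin":0},{"fingers":0,"x":4,"y":37.8,"z":-36.6,"spin":0}]'; python3 - <<'E'
from h import *
goal((0.50,0.3,0.2),np.radians(120.8))
E
```

```text
time: 1.85
tool_pos: [0.4431, 0.0933, 0.3812]
tool_rot: [0.851, 1.57, -0.183]
contact_force: [0.6, -0.7, 0.3]
opening: 0.0916
grasp [0.4433 0.0933 0.222 ] jaw yaw deg -59.23 toolx [ 0.001 -0.    -1.   ] F [ 0.6 -0.7  0.3] op 0.0916 q [ 0.04  0.23  1.75 -0.    1.16  1.07] t 1.85
tool y,z in world [0.859 0.512] [ 0.512 -0.859]
shift cm [  2.2   15.45 -14.86] spin -0.03
```

```bash
python3 -m jog '[{"fingers":0,"x":4,"y":15.5,"z":-14.9,"spin":0},{"fingers":0,"x":4,"y":15.5,"z":-14.9,"spin":0},{"fingers":0,"x":4,"y":15.5,"z":-14.9,"spin":0},{"fingers":0,"x":4,"y":15.5,"z":-14.9,"spin":0},{"fingers":0,"x":4,"y":15.5,"z":-14.9,"spin":0}]'; python3 - <<'E'
from h import *
w=shot('wrist'); save(w,'wrist1.png',None,1.0)
goal((0.50,0.3,0.2),np.radians(120.8))
print([(d['xy'],d['conf'],px2w(w,d['xy'],0.03)) for d in robot.look_for('rule',w)])
g=cv2.cvtColor(w['color'],cv2.COLOR_RGB2GRAY); m=(g<40).astype(np.uint8)
n,l,st,c=cv2.connectedComponentsWithStats(m)
for i in range(1,n):
    if st[i][4]>300:
        r=cv2.minAreaRect(np.argwhere(l==i)[:,::-1].astype(np.float32)); print(c[i],st[i],[px2w(w,q,0.044)[:2].round(4).tolist() for q in cv2.boxPoints(r)])
E
```

```text
time: 2.48
tool_pos: [0.4997, 0.3004, 0.3399]
tool_rot: [-1.763, 1.57, -2.794]
contact_force: [-0.9, -0.3, 0.1]
opening: 0.0919
grasp [0.4995 0.2989 0.1812] jaw yaw deg -59.14 toolx [-0.001 -0.001 -1.   ] F [-0.2 -0.7  0.2] op 0.0922 q [ 0.41  0.5   1.46 -0.    1.19  1.44] t 2.525
tool y,z in world [0.858 0.513] [ 0.513 -0.858]
shift cm [-1.88  0.1  -0.06] spin 0.06
[([108.4, 74.7], 0.94, array([0.52266393, 0.4768929 , 0.03      ])), ([274.7, 173.0], 0.75, array([0.52291308, 0.31004937, 0.03      ])), ([116.0, 256.3], 0.65, array([0.3716527 , 0.40199751, 0.03      ]))]
[524.99498793  35.9010581 ] [ 483    0   77   83 5387] [[0.7286, 0.2416], [0.7652, 0.1878], [0.7165, 0.1455], [0.6795, 0.2027]]
[99.36016949 72.86271186] [  87   44   26   58 1180] [[0.4971, 0.4783], [0.5387, 0.4931], [0.5467, 0.4764], [0.5055, 0.461]]
[273.59090909 200.52690167] [ 267  162   15   79 1078] [[0.5294, 0.3218], [0.5356, 0.3115], [0.4748, 0.2744], [0.4682, 0.2854]]
[275.32032247 344.61803426] [    0   241   560   179 36841] [[0.1688, 0.4712], [0.3467, 0.5045], [0.5767, -0.0122], [0.4266, -0.1494]]
[500.10434165 282.0397492 ] [ 423  241  137   86 8453] [[0.54, 0.161], [0.6108, 0.0448], [0.5437, -0.0264], [0.469, 0.1028]]
[175.66741071 259.44866071] [158 242  30  29 448] [[0.3889, 0.3584], [0.4146, 0.3706], [0.4285, 0.3475], [0.4033, 0.3348]]
[368.03131991 259.5704698 ] [358 242  30  29 447] [[0.4865, 0.1962], [0.5096, 0.2125], [0.5234, 0.1893], [0.5006, 0.1724]]
[158.82234957 308.67048711] [150 299  22  26 349] [[0.3565, 0.3519], [0.3674, 0.3342], [0.3419, 0.3219], [0.3306, 0.34]]
[384.60555556 309.02222222] [372 299  22  26 360] [[0.4681, 0.1665], [0.4786, 0.1486], [0.4559, 0.1313], [0.4452, 0.1498]]
```

View pics/wrist1.png

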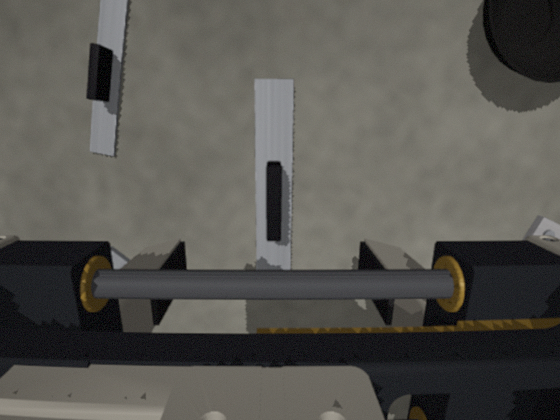

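The wrist view shows the rib at (273,200), centred between the jaws. The measured rib centre is (0.502, 0.298) at 31.1°, and its 71 mm length matches. I'll descend and grip lightly.

```bash
python3 -m jog '[{"fingers":0,"x":6,"y":0.2,"z":0.2,"spin":0},{"fingers":0,"x":11,"y":0.2,"z":0.2,"spin":0},{"fingers":0.3,"x":14.3,"y":0.2,"z":0.2,"spin":0},{"fingers":0.6,"x":14.3,"y":0.2,"z":0.2,"spin":0},{"fingers":1,"x":14.3,"y":0.2,"z":0.2,"spin":0}]' 25; python3 -m jog '[{"fingers":1,"x":0,"y":0,"z":0,"spin":0},{"fingers":1,"x":0,"y":0,"z":0,"spin":0},{"fingers":1,"x":-2,"y":0,"z":0,"spin":0},{"fingers":1,"x":-5,"y":0,"z":0,"spin":0},{"fingers":1,"x":-9,"y":0,"z":0,"spin":0}]' 25;  python3 - <<'E'
from h import *
S=np.array([0.5705,-0.0636]);a=np.radians(97.67);c,s=np.cos(a),np.sin(a);M=np.array([[c,-s],[s,c]])
goal(np.r_[S+M@[0.026,0.098],0.125],a+np.pi/2)
E
```

```text
time: 3.2
tool_pos: [0.5033, 0.2973, 0.1998]
tool_rot: [1.372, 1.568, 0.337]
contact_force: [0.1, -0.6, 0.4]
opening: 0.066
time: 3.82
tool_pos: [0.5023, 0.2977, 0.2888]
tool_rot: [-1.593, 1.57, -2.626]
contact_force: [1.1, -0.1, 0.6]
opening: 0.0165
grasp [0.5021 0.2977 0.1296] jaw yaw deg -59.22 toolx [-0.001 -0.001 -1.   ] F [ 1.1 -0.1  0.6] op 0.0165 q [ 0.4   0.56  1.51 -0.    1.07  1.44] t 3.825
tool y,z in world [0.859 0.512] [ 0.512 -0.859]
shift cm [  0.48 -20.6   28.3 ] spin -66.89
```

```bash
python3 - <<'E'
from h import *
goal((0.502,0.298,0.04))
w=shot('top'); save(w,'t3.png',(180,140,340,280),4)
E
```

```text
grasp [0.5021 0.2977 0.1296] jaw yaw deg -59.22 toolx [-0.001 -0.001 -1.   ] F [ 1.1 -0.1  0.6] op 0.0165 q [ 0.4   0.56  1.51 -0.    1.07  1.44] t 3.825
tool y,z in world [0.859 0.512] [ 0.512 -0.859]
shift cm [ 8.96  0.02 -0.04]
```

View pics/t3.png

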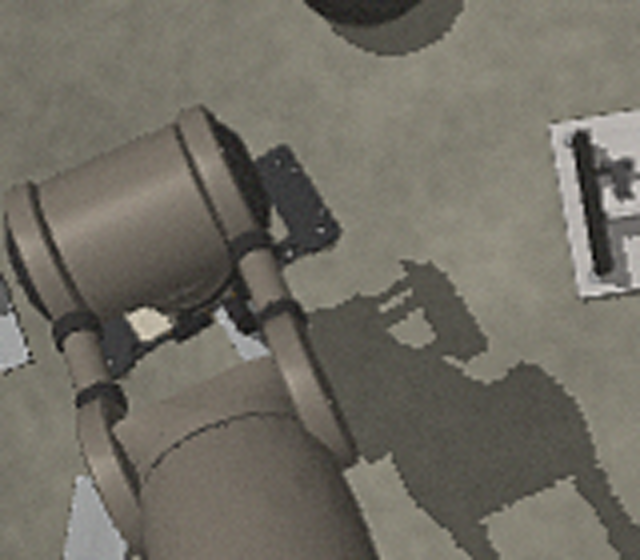

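The arm hides most of the rule; only its end shows, at about (240,330). One still row will show whether the jaws close past the 14 mm rib.

```bash
python3 -m jog '[{"fingers":1,"x":0,"y":0,"z":0,"spin":0}]' 25; python3 - <<'E'
from h import *
goal((0.502,0.298,0.04))
E
```

```text
time: 4.0
tool_pos: [0.5028, 0.298, 0.2899]
tool_rot: [1.411, 1.567, 0.378]
contact_force: [0.6, -0.3, 0.1]
opening: 0.003
grasp [0.5033 0.2982 0.1307] jaw yaw deg -59.22 toolx [ 0.004  0.001 -1.   ] F [ 0.6 -0.3  0.1] op 0.003 q [ 0.4   0.56  1.51 -0.    1.07  1.44] t 4.0
tool y,z in world [0.859 0.512] [ 0.512 -0.859]
shift cm [ 9.07 -0.16 -0.06]
```

The jaws closed on air: they were still closing when I lifted, so they never touched the rib. I'll reopen, descend, and allow enough time this time.

```bash
python3 -m jog '[{"fingers":0.5,"x":0,"y":0,"z":0,"spin":0},{"fingers":0.5,"x":0,"y":0,"z":0,"spin":0},{"fingers":0.5,"x":0,"y":0,"z":0,"spin":0},{"fingers":0.5,"x":0,"y":0,"z":0,"spin":0},{"fingers":0.5,"x":3,"y":0,"z":0,"spin":0}]' 25; python3 - <<'E'
from h import *
goal((0.502,0.298,0.036))
w=shot('wrist')
g=cv2.cvtColor(w['color'],cv2.COLOR_RGB2GRAY); m=(g<40).astype(np.uint8)
n,l,st,c=cv2.connectedComponentsWithStats(m)
for i in range(1,n):
    if st[i][4]>300 and 220<c[i][0]<330:
        r=cv2.minAreaRect(np.argwhere(l==i)[:,::-1].astype(np.float32)); print(c[i],st[i],[px2w(w,q,0.044)[:2].round(4).tolist() for q in cv2.boxPoints(r)])
E
```

```text
time: 4.62
tool_pos: [0.5034, 0.2982, 0.2596]
tool_rot: [1.425, 1.565, 0.392]
contact_force: [0.1, 0.4, -0.3]
opening: 0.0446
grasp [0.5042 0.2985 0.1004] jaw yaw deg -59.23 toolx [ 0.005  0.002 -1.   ] F [ 0.1  0.4 -0.3] op 0.0446 q [ 0.4   0.59  1.54 -0.    1.    1.44] t 4.625
tool y,z in world [0.859 0.512] [ 0.512 -0.859]
shift cm [ 6.44 -0.25 -0.07] 
[267.88310185 224.66261574] [ 258  180   21   91 1728] [[0.4783, 0.2925], [0.5308, 0.323], [0.5371, 0.3124], [0.4852, 0.281]]
[280.69681175 341.58488783] [    0   242   560   178 32808] [[0.2923, 0.4235], [0.4229, 0.4496], [0.5815, 0.0913], [0.4698, -0.0088]]
```

```bash
python3 -m jog '[{"fingers":0.5,"x":4,"y":-0.2,"z":0,"spin":0},{"fingers":0.6,"x":6.4,"y":-0.2,"z":0,"spin":0},{"fingers":1,"x":6.4,"y":-0.2,"z":0,"spin":0},{"fingers":1,"x":6.4,"y":-0.2,"z":0,"spin":0},{"fingers":1,"x":6.4,"y":-0.2,"z":0,"spin":0}]' 25; python3 -m jog '[{"fingers":1,"x":0,"y":0,"z":0,"spin":0},{"fingers":1,"x":0,"y":0,"z":0,"spin":0},{"fingers":1,"x":0,"y":0,"z":0,"spin":0},{"fingers":1,"x":0,"y":0,"z":0,"spin":0}]' 25;  python3 - <<'E'
from h import *
goal((0.502,0.298,0.036))
E
```

```text
time: 5.3
tool_pos: [0.5012, 0.2971, 0.1954]
tool_rot: [1.524, 1.568, 0.49]
contact_force: [-0.2, 0.7, 1.2]
opening: 0.0138
time: 5.8
tool_pos: [0.5012, 0.2971, 0.1954]
tool_rot: [1.497, 1.568, 0.463]
contact_force: [-0.6, 0.7, 6.6]
opening: 0.0139
grasp [0.5016 0.2973 0.0362] jaw yaw deg -59.23 toolx [ 0.002  0.001 -1.   ] F [-0.6  0.7  6.6] op 0.0139 q [0.4  0.68 1.6  0.   0.86 1.44] t 5.8
tool y,z in world [0.859 0.512] [ 0.512 -0.859]
shift cm [ 0.02  0.07 -0.04]
```

```bash
python3 -m jog '[{"fingers":1,"x":-4,"y":0,"z":0,"spin":0},{"fingers":1,"x":-8,"y":-2,"z":3,"spin":-8},{"fingers":1,"x":-8,"y":-5,"z":7,"spin":-18},{"fingers":1,"x":-8,"y":-8,"z":11,"spin":-28},{"fingers":1,"x":-8,"y":-11,"z":15,"spin":-38}]' 25;  python3 - <<'E'
from h import *
S=np.array([0.5705,-0.0636]);a=np.radians(97.67);c,s=np.cos(a),np.sin(a);M=np.array([[c,-s],[s,c]])
goal(np.r_[S+M@[0.035,0.118],0.115],a+np.pi/2)
E
```

```text
time: 6.42
tool_pos: [0.4825, 0.1101, 0.274]
tool_rot: [-1.495, 1.57, -1.859]
contact_force: [1.3, -0.2, -4.3]
opening: 0.0141
grasp [0.4825 0.11   0.1148] jaw yaw deg -20.88 toolx [-0. -0. -1.] F [ 1.3 -0.2 -4.3] op 0.0141 q [ 0.07  0.44  1.78 -0.    0.92  0.43] t 6.425
tool y,z in world [0.356 0.934] [ 0.934 -0.356]
shift cm [-1.000e-02 -1.565e+01  2.370e+00] spin -28.55
```

The rule is lifted (−4.3 N, about 0.28 kg hanging). I'll move to beside the stand.

```bash
python3 -m jog '[{"fingers":1,"x":0,"y":-4,"z":0.8,"spin":-9},{"fingers":1,"x":0,"y":-8,"z":1.6,"spin":-18},{"fingers":1,"x":0,"y":-12,"z":2.4,"spin":-28},{"fingers":1,"x":0,"y":-15.6,"z":2.4,"spin":-28.6},{"fingers":1,"x":0,"y":-15.6,"z":2.4,"spin":-28.6}]' 25;  python3 - <<'E'
from h import *
S=np.array([0.5705,-0.0636]);a=np.radians(97.67);c,s=np.cos(a),np.sin(a);M=np.array([[c,-s],[s,c]])
goal(np.r_[S+M@[0.035,0.118],0.115],a+np.pi/2)
w=shot('wrist'); save(w,'w4.png',None,1.4)
for X in [(100,-70,10),(100,70,10),(-100,70,10),(-90,70,0),(97,0,48)]:
    print(X,w2px(w,np.r_[S+M@np.array(X[:2])/1e3,X[2]/1e3])*1.4)
print([(d['xy'],d['conf']) for d in robot.look_for('lip_corner',w)])
E
```

```text
time: 7.05
tool_pos: [0.4481, -0.0442, 0.2739]
tool_rot: [-3.0, 1.57, -2.875]
contact_force: [-0.1, 0.2, -2.7]
opening: 0.0135
grasp [ 0.448  -0.0442  0.1147] jaw yaw deg 7.17 toolx [-0.001 -0.    -1.   ] F [-0.1  0.2 -2.7] op 0.0135 q [-0.27  0.37  1.9  -0.    0.87 -0.39] t 7.05
tool y,z in world [-0.125  0.992] [0.992 0.125]
shift cm [-0.03 -0.06  0.08] spin -0.5
(100, -70, 10) [725.06799134 180.51569762]
(100, 70, 10) [471.09214535 179.18264294]
(-100, 70, 10) [456.85349622 497.25952896]
(-90, 70, 0) [455.11199694 474.41508863]
(97, 0, 48) [639.02136252 187.56811274]
[([432.5, 194.6], 0.94), ([442.0, 181.8], 0.33)]
```

View pics/w4.png

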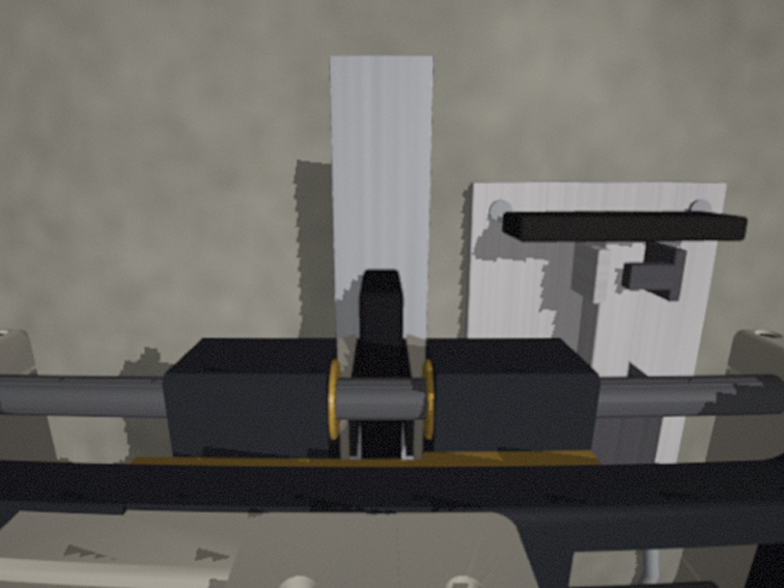

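The wrist view shows the rule held at (380,200). Plate corners are seen at (473,182) and (726,183), against predicted (471,179) and (725,180), so the stand estimate is within about 2 mm. Next I'll refine the angles.

```bash
python3 - <<'E'
from h import *
w=shot('wrist'); K=1.4
def edge(x0,x1,y0,y1,pol):  # near-vertical edge subpixel, native px
    g=cv2.GaussianBlur(cv2.cvtColor(w['color'],cv2.COLOR_RGB2GRAY).astype(np.float32),(0,0),1)
    d=cv2.Sobel(g,cv2.CV_32F,1,0)*pol; P=[]
    for y in range(y0,y1):
        r=d[y,x0:x1]; i=r.argmax(); P.append((x0+i,y))
    P=np.float32(P); vx,vy,cx,cy=cv2.fitLine(P,cv2.DIST_HUBER,0,.01,.01).ravel()
    return [(cx+vx/vy*(y-cy),y) for y in (y0,y1)]
def rep(n,e,z):
    A,B=[px2w(w,q,z)[:2] for q in e]; v=A-B
    print(n,np.round(e,1).tolist(),A.round(4),B.round(4),'dir',np.degrees(np.arctan2(v[1],v[0])).round(2)); return A,B
rep('rule L',edge(228,245,45,235,1),0.085);rep('rule R',edge(300,316,45,235,-1),0.085)
rep('plate L',edge(328,344,140,235,1),0.010)
rep('plate R',edge(488,522,175,215,-1),0.010)
for q in [(473,182),(726,183)]: print('front corner',px2w(w,np.array(q)/K,.010))
print('rule far end mid',px2w(w,np.array((382,57))/K,.085))
goal((0.448,-0.0442,0.115))
E
```

```text
rule L [[235.6, 45.0], [239.6, 235.0]] [0.4183 0.0599] [ 0.4305 -0.0373] dir 97.13
rule R [[309.0, 45.0], [303.9, 235.0]] [0.4538 0.0644] [ 0.4662 -0.0327] dir 97.24
plate L [[336.0, 140.0], [331.9, 235.0]] [0.4898 0.0193] [ 0.4999 -0.0553] dir 97.69
plate R [[510.0, 175.0], [503.2, 215.0]] [0.6321 0.0117] [ 0.6367 -0.0209] dir 98.05
front corner [0.48992862 0.02668102 0.01      ]
front corner [0.62852537 0.04576669 0.01      ]
rule far end mid [0.4361212  0.06407544 0.085     ]
grasp [ 0.4491 -0.042   0.1149] jaw yaw deg 7.36 toolx [ 0.  0. -1.] F [-0.4  0.6 -3.6] op 0.0137 q [-0.26  0.37  1.9   0.    0.87 -0.39] t 7.2
tool y,z in world [-0.128  0.992] [0.992 0.128]
shift cm [-0.01 -0.2  -0.13]
```

```bash
python3 -m jog '[{"fingers":1,"x":0,"y":-1,"z":1.5,"spin":-0.4},{"fingers":1,"x":2,"y":-1,"z":2.6,"spin":-0.4},{"fingers":1,"x":5,"y":-1,"z":2.6,"spin":-0.4},{"fingers":1,"x":7.2,"y":-1,"z":2.6,"spin":-0.4},{"fingers":1,"x":7.6,"y":-1,"z":2.6,"spin":-0.4}]' 25;  python3 - <<'E'
from h import *
goal((0.448,-0.0442,0.036))
p=shot('scene'); save(p,'s5.png',(160,200,360,360),4)
E
```

```text
time: 7.82
tool_pos: [0.4758, -0.0479, 0.1968]
tool_rot: [2.741, 1.568, 2.878]
contact_force: [-0.9, 0.7, -2.8]
opening: 0.0139
grasp [ 0.4754 -0.0478  0.0376] jaw yaw deg 7.85 toolx [-0.003  0.001 -1.   ] F [-0.9  0.7 -2.8] op 0.0139 q [-0.26  0.54  1.89  0.    0.71 -0.4 ] t 7.825
tool y,z in world [-0.137  0.991] [0.991 0.137]
shift cm [ 0.16  0.73 -2.66]
```

View pics/s5.png

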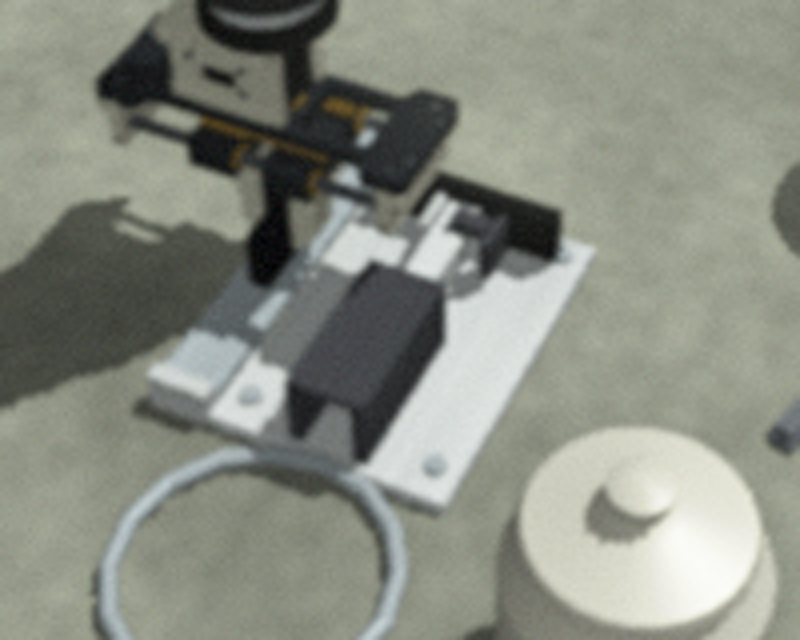

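The scene view shows the rule nearly down beside the plate, its end by the lip at (190,365). I'll lower the last bit, then push toward the plate edge.

```bash
python3 -m jog '[{"fingers":1,"x":0.1,"y":0,"z":0,"spin":0},{"fingers":1,"x":0.2,"y":0,"z":0,"spin":0},{"fingers":1,"x":0.2,"y":0,"z":0.1,"spin":0},{"fingers":1,"x":0.2,"y":0,"z":0.2,"spin":0},{"fingers":1,"x":0.2,"y":0,"z":0.3,"spin":0}]' 10;  python3 - <<'E'
from h import *
goal((0.448,-0.0442,0.036))
E
python3 -m jog '[{"fingers":1,"x":0,"y":0,"z":0.1,"spin":0},{"fingers":1,"x":0,"y":0,"z":0.2,"spin":0},{"fingers":1,"x":0,"y":-0.1,"z":0.2,"spin":0},{"fingers":1,"x":0,"y":-0.2,"z":0.2,"spin":0}]' 10;  python3 - <<'E'
from h import *
goal((0.448,-0.0442,0.036))
E
```

```text
time: 8.5
tool_pos: [0.4791, -0.0487, 0.1962]
tool_rot: [-0.616, 1.57, -0.481]
contact_force: [0.5, -0.9, -4.0]
opening: 0.014
grasp [ 0.4792 -0.0487  0.037 ] jaw yaw deg 7.76 toolx [ 0. -0. -1.] F [ 0.5 -0.9 -4. ] op 0.014 q [-0.26  0.55  1.89 -0.    0.71 -0.4 ] t 8.5
tool y,z in world [-0.135  0.991] [0.991 0.135]
shift cm [ 0.1   0.87 -3.03] 
time: 9.0
tool_pos: [0.4807, -0.0501, 0.1957]
tool_rot: [2.648, 1.569, 2.783]
contact_force: [-3.7, 2.4, -3.4]
opening: 0.0138
grasp [ 0.4804 -0.05    0.0365] jaw yaw deg 7.76 toolx [-0.002  0.001 -1.   ] F [-3.7  2.4 -3.4] op 0.0138 q [-0.26  0.55  1.88  0.    0.71 -0.4 ] t 9.0
tool y,z in world [-0.135  0.991] [0.991 0.135]
shift cm [ 0.05  1.01 -3.13]
```

```bash
python3 -m jog '[{"fingers":1,"x":0.1,"y":0,"z":0,"spin":0},{"fingers":1,"x":0.2,"y":0,"z":0,"spin":0},{"fingers":1,"x":0.2,"y":0,"z":0,"spin":0}]' 10;  python3 - <<'E'
from h import *
goal((0.448,-0.0442,0.036))
E
python3 -m jog '[{"fingers":1,"x":0,"y":-0.1,"z":0,"spin":0},{"fingers":1,"x":0,"y":-0.2,"z":0,"spin":0},{"fingers":1,"x":0,"y":-0.3,"z":0,"spin":0}]' 10;  python3 - <<'E'
from h import *
goal((0.448,-0.0442,0.036))
E
```

```text
time: 9.38
tool_pos: [0.4806, -0.0503, 0.195]
tool_rot: [3.005, 1.569, 3.14]
contact_force: [-9.5, 1.2, 11.9]
opening: 0.0139
grasp [ 0.4804 -0.0503  0.0358] jaw yaw deg 7.78 toolx [-0.001  0.    -1.   ] F [-9.5  1.2 11.9] op 0.0139 q [-0.26  0.55  1.88 -0.    0.71 -0.4 ] t 9.375
tool y,z in world [-0.135  0.991] [0.991 0.135]
shift cm [-0.02  1.04 -3.12] 
time: 9.75
tool_pos: [0.4808, -0.052, 0.1946]
tool_rot: [2.131, 1.567, 2.266]
contact_force: [-6.3, 11.7, 9.6]
opening: 0.0139
grasp [ 0.4805 -0.0516  0.0354] jaw yaw deg 7.74 toolx [-0.002  0.003 -1.   ] F [-6.3 11.7  9.6] op 0.0139 q [-0.27  0.55  1.88  0.    0.71 -0.4 ] t 9.75
tool y,z in world [-0.135  0.991] [0.991 0.135]
shift cm [-0.05  1.17 -3.12]
```

```bash
python3 -m jog '[{"fingers":1,"x":-0.1,"y":-0.1,"z":0,"spin":0},{"fingers":1,"x":-0.1,"y":-0.2,"z":0,"spin":0},{"fingers":1,"x":-0.1,"y":-0.2,"z":0,"spin":0}]' 10;  python3 - <<'E'
from h import *
goal((0.448,-0.0442,0.036))
E
```

```text
time: 10.12
tool_pos: [0.4814, -0.0551, 0.1947]
tool_rot: [2.695, 1.569, 2.83]
contact_force: [-5.1, 2.0, -2.0]
opening: 0.0137
grasp [ 0.481  -0.055   0.0355] jaw yaw deg 7.76 toolx [-0.002  0.001 -1.   ] F [-5.1  2.  -2. ] op 0.0137 q [-0.27  0.55  1.88  0.    0.71 -0.41] t 10.125
tool y,z in world [-0.135  0.991] [0.991 0.135]
shift cm [-0.04  1.51 -3.13]
```

```bash
python3 -m jog '[{"fingers":1,"x":0,"y":-0.1,"z":0,"spin":0},{"fingers":1,"x":0,"y":-0.2,"z":0,"spin":0},{"fingers":1,"x":0,"y":-0.3,"z":0,"spin":0},{"fingers":1,"x":0,"y":-0.3,"z":0,"spin":0}]' 10;  python3 - <<'E'
from h import *
goal((0.448,-0.0442,0.036))
w=shot('scene')
save(w,'s6.png',(150,240,320,370),4.7)
E
```

```text
time: 10.62
tool_pos: [0.4816, -0.0567, 0.1947]
tool_rot: [2.114, 1.567, 2.249]
contact_force: [-3.4, 12.7, -0.2]
opening: 0.0139
grasp [ 0.4812 -0.0561  0.0355] jaw yaw deg 7.73 toolx [-0.003  0.003 -1.   ] F [-3.4 12.7 -0.2] op 0.0139 q [-0.28  0.56  1.88  0.    0.71 -0.41] t 10.625
tool y,z in world [-0.135  0.991] [0.991 0.135]
shift cm [-0.04  1.63 -3.13]
```

View pics/s6.png

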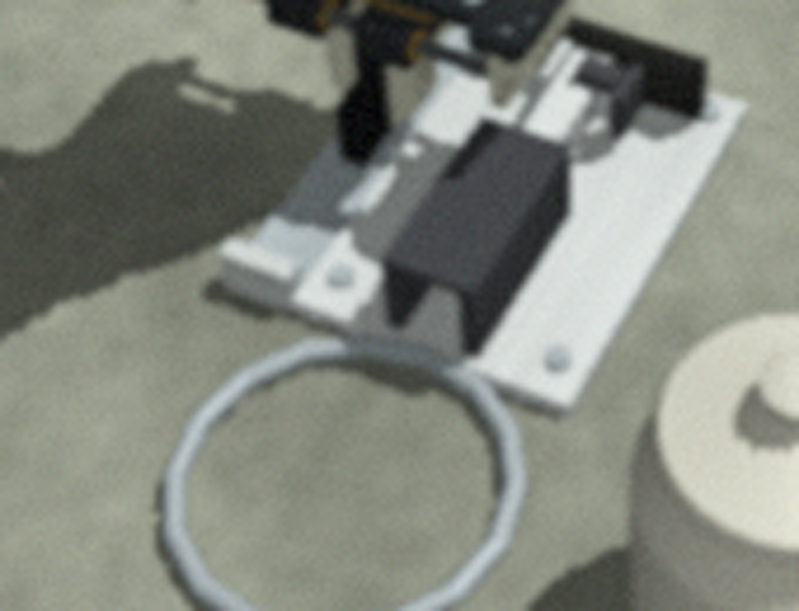

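With no vertical load left, the push along the lip reads 12.7 N and the plate push 3.4 N. The image shows no gap at the lip, at (280,250), so the rule is butted. I'll press slightly into the plate, release and rise.

```bash
python3 -m jog '[{"fingers":1,"x":0,"y":0.1,"z":0.15,"spin":0},{"fingers":0.7,"x":0,"y":0.1,"z":0.1,"spin":0},{"fingers":0.7,"x":0,"y":0.1,"z":0,"spin":0},{"fingers":0.7,"x":0,"y":0.1,"z":0,"spin":0},{"fingers":0.7,"x":0,"y":0.1,"z":0,"spin":0}]' 10;  python3 -m jog '[{"fingers":0.7,"x":0,"y":0,"z":0,"spin":0},{"fingers":0.7,"x":-4,"y":0,"z":0,"spin":0},{"fingers":0.7,"x":-9,"y":0,"z":0,"spin":0},{"fingers":0.5,"x":-9,"y":2,"z":-3,"spin":0},{"fingers":0.4,"x":-9,"y":2,"z":-3,"spin":0}]' ; python3 - <<'E'
from h import *
goal((0.448,-0.0442,0.036))
w=shot('wrist'); save(w,'w7.png',None,1.4)
E
```

```text
time: 11.3
tool_pos: [0.4825, -0.0575, 0.1952]
tool_rot: [-0.481, 1.57, -0.346]
contact_force: [-0.0, 0.4, -0.6]
opening: 0.0277
time: 11.92
tool_pos: [0.4481, -0.0407, 0.2854]
tool_rot: [2.761, 1.57, 2.897]
contact_force: [0.4, -0.8, -0.3]
opening: 0.043
grasp [ 0.448  -0.0407  0.1262] jaw yaw deg 7.8 toolx [-0.001  0.    -1.   ] F [ 0.4 -0.8 -0.3] op 0.043 q [-0.26  0.35  1.89 -0.    0.9  -0.4 ] t 11.925
tool y,z in world [-0.136  0.991] [0.991 0.136]
shift cm [ 9.02 -0.35 -0.04]
```

View pics/w7.png

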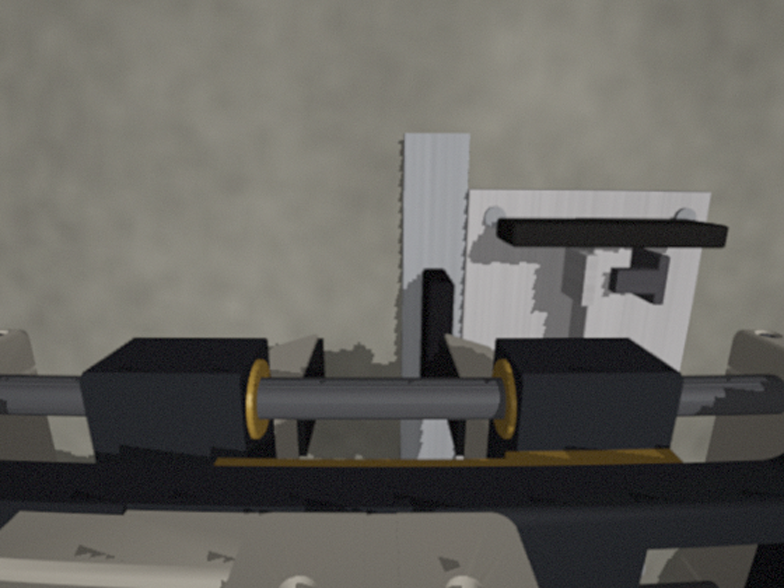

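The wrist view shows the rule flush and parallel to the plate edge. Its free end is at (437,133), the plate corner at (469,190), and the foot's top far edge at about (610,219). I'll compute these in the stand frame.

```bash
cat >> h.py <<'E'
A=np.radians(97.75)
def stand(S=(0.572,-0.063)): c,s=np.cos(A),np.sin(A);return np.array(S),np.array([[c,-s],[s,c]])
E
python3 - <<'E'
from h import *
w=shot('wrist');K=1.4
cs=[px2w(w,np.array(q)/K,.010)[:2] for q in [(469,190),(711,192)]]
v=cs[1]-cs[0];print(cs,'yaw',np.degrees(np.arctan2(v[1],v[0]))+90,np.linalg.norm(v))
S,M=stand(); S=np.mean(cs,0)-0.1*M[:,0]; print('S',S)
for n,q,z in [('rule end',(437,133),.006),('ruleL',(404,133),.006),('ruleL2',(401,330),.006),('ruleR',(470,133),.006),('foot far L',(497,219),.048),('foot far R',(723,226),.048),('rib far',(435,270),.044),('rest',(581,250),.046),('cam',(645,250),.046)]:
    print(n,(M.T@(px2w(w,np.array(q)/K,z)[:2]-S)*1000).round(1))
print([(d['xy'],d['conf']) for d in robot.look_for('foot_face',w)])
E
```

```text
[array([0.49069101, 0.02370327]), array([0.62949316, 0.04327384])] yaw 98.02557897030758 0.14017505405567962
S [ 0.57357718 -0.06559804]
rule end [130.3  88.4]
ruleL [130.2 106.6]
ruleL2 [ 15.5 106.8]
ruleR [130.4  70.2]
foot far L [87.4 63.1]
foot far R [ 85.1 -51.4]
rib far [61.3 91.9]
rest [72.1 19.3]
cam [ 72.4 -13.7]
[([431.3, 177.5], 0.6), ([453.8, 197.3], 0.27)]
```

```bash
python3 - <<'E'
from h import *
S,M=stand((0.5733,-0.0655)); goal(np.r_[S+M@[0.058,0],0.036],A+np.pi/2)
E
```

```text
grasp [ 0.4504 -0.0418  0.1258] jaw yaw deg 7.76 toolx [ 0.001 -0.    -1.   ] F [ 1.4  0.1 -0. ] op 0.0534 q [-0.26  0.36  1.88 -0.    0.9  -0.4 ] t 12.075
tool y,z in world [-0.135  0.991] [0.991 0.135]
shift cm [ 8.99  1.8  11.85] spin 0.01
```

```bash
python3 -m jog '[{"fingers":0.2,"x":0,"y":1,"z":6,"spin":0},{"fingers":0.2,"x":0,"y":1.8,"z":11.9,"spin":0},{"fingers":0.2,"x":0,"y":1.8,"z":11.9,"spin":0},{"fingers":0.2,"x":3,"y":1.8,"z":11.9,"spin":0},{"fingers":0.2,"x":3,"y":1.8,"z":11.9,"spin":0}]' 10; python3 - <<'E'
from h import *
S,M=stand((0.5733,-0.0655)); goal(np.r_[S+M@[0.058,0],0.036],A+np.pi/2)
w=shot('wrist'); save(w,'w8.png',None,1.4)
E
```

```text
time: 12.7
tool_pos: [0.5643, -0.0078, 0.2526]
tool_rot: [2.887, 1.565, 3.023]
contact_force: [0.3, 1.2, 0.1]
opening: 0.0736
grasp [ 0.5634 -0.0077  0.0934] jaw yaw deg 7.75 toolx [-0.006  0.001 -1.   ] F [0.3 1.2 0.1] op 0.0736 q [-0.15  0.57  1.6  -0.    0.97 -0.28] t 12.7
tool y,z in world [-0.135  0.991] [0.991 0.135]
shift cm [ 5.74 -0.07  0.23] spin -0.0
```

View pics/w8.png

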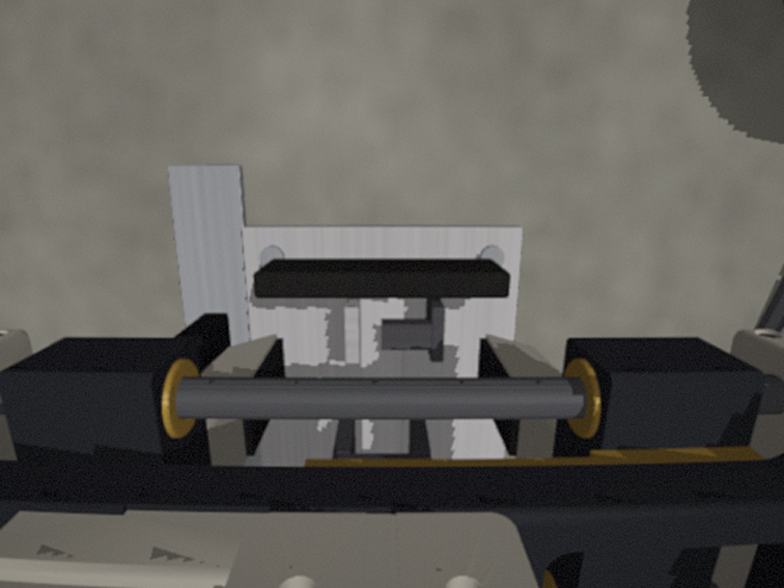

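The jaws are centred on the foot (both around column 381). The slider plate is at (437,330) and still open, the rest at (353,330). Both lie between the fingers, behind the foot. I'll descend.

```bash
python3 -m jog '[{"fingers":0.2,"x":2,"y":0,"z":0.1,"spin":0},{"fingers":0.2,"x":4,"y":0,"z":0.1,"spin":0},{"fingers":0.2,"x":5.6,"y":0,"z":0.1,"spin":0},{"fingers":0.2,"x":5.6,"y":0,"z":0.1,"spin":0}]' 10; python3 - <<'E'
from h import *
S,M=stand((0.5733,-0.0655)); goal(np.r_[S+M@[0.058,0],0.036],A+np.pi/2)
w=shot('wrist'); 
for r in (260,): print((M.T@(px2w(w,np.array((381,260))/1.4,.048)[:2]-S)*1000).round(1))
E
```

```text
time: 13.25
tool_pos: [0.566, -0.0076, 0.1985]
tool_rot: [2.917, 1.569, 3.052]
contact_force: [-0.6, 0.3, 0.7]
opening: 0.0732
grasp [ 0.5658 -0.0076  0.0393] jaw yaw deg 7.75 toolx [-0.002  0.    -1.   ] F [-0.6  0.3  0.7] op 0.0732 q [-0.15  0.65  1.64 -0.    0.85 -0.28] t 13.25
tool y,z in world [-0.135  0.991] [0.991 0.135]
shift cm [ 0.33 -0.04 -0.03] spin 0.0
[101.2  -0.9]
```

```bash
python3 -m jog '[{"fingers":0.2,"x":0,"y":0.8,"z":0,"spin":0},{"fingers":0.2,"x":0,"y":1.8,"z":0,"spin":0},{"fingers":0.2,"x":0,"y":2.8,"z":0,"spin":0},{"fingers":0.2,"x":0,"y":3.8,"z":0,"spin":0},{"fingers":0.2,"x":0,"y":4.4,"z":0,"spin":0}]' 10; python3 -m jog '[{"fingers":0.2,"x":0,"y":0,"z":0,"spin":0},{"fingers":0.2,"x":0,"y":0,"z":0,"spin":0}]' 10; python3 - <<'E'
from h import *
S,M=stand((0.5733,-0.0655)); goal(np.r_[S+M@[0.1085,0],0.038],A+np.pi/2)
w=shot('wrist'); save(w,'w9.png',None,1.4)
E
```

```text
time: 13.92
tool_pos: [0.5606, 0.0362, 0.1999]
tool_rot: [-0.809, 1.568, -0.673]
contact_force: [0.6, -7.9, 0.8]
opening: 0.0733
time: 14.18
tool_pos: [0.5605, 0.0364, 0.1997]
tool_rot: [-0.285, 1.569, -0.149]
contact_force: [0.8, -2.5, 1.2]
opening: 0.0734
grasp [0.5608 0.0364 0.0405] jaw yaw deg 7.79 toolx [ 0.002 -0.    -1.   ] F [ 0.8 -2.5  1.2] op 0.0734 q [-0.07  0.64  1.66 -0.    0.84 -0.21] t 14.175
tool y,z in world [-0.136  0.991] [0.991 0.136]
shift cm [ 0.25  0.58 -0.14] spin 0.04
```

View pics/w9.png

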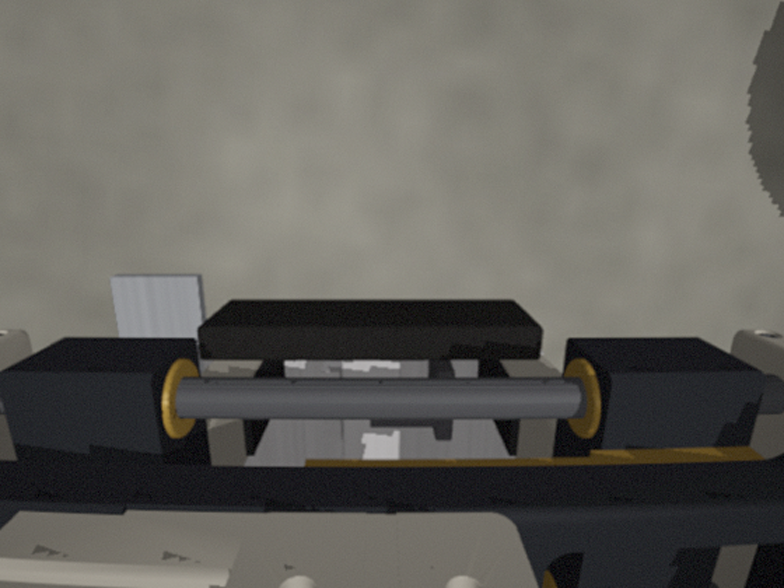

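The foot's far top edge is at (370,300) and the rule's free end at (158,275). I'll compute the gap.

```bash
python3 - <<'E'
from h import *
S,M=stand((0.5733,-0.0655));goal(np.r_[S+M@[0.1085,0],0.038],A+np.pi/2)
w=shot('wrist');gr=cv2.GaussianBlur(cv2.cvtColor(w['color'],cv2.COLOR_RGB2GRAY).astype(np.float32),(0,0),.8)
d=cv2.Sobel(gr,cv2.CV_32F,0,1)
rf=np.median([205+d[205:225,c].argmin() for c in range(190,350)]);rr=np.median([187+d[187:205,c].argmax() for c in range(85,140)])
f=M.T@(px2w(w,(270,rf),.048)[:2]-S)*1000;r=M.T@(px2w(w,(113,rr),.006)[:2]-S)*1000
print(rf,rr,'foot',f,'rule end',r,'gap mm',r[0]-f[0])
E
```

```text
grasp [0.5607 0.0363 0.0404] jaw yaw deg 7.78 toolx [ 0.001 -0.    -1.   ] F [ 1.9 -1.7  2.2] op 0.0736 q [-0.07  0.65  1.66 -0.    0.84 -0.21] t 14.225
tool y,z in world [-0.135  0.991] [0.991 0.135]
shift cm [ 0.24  0.59 -0.13] spin 0.03
214.0 197.0 foot [132.92857529  -0.92480725] rule end [130.79334256  87.75107559] gap mm -2.135232729607935
```

The camera and the kinematics disagree by about 9 mm, so I'll cross-check using the foot's known dimensions.

```bash
python3 - <<'E'
from h import *
S,M=stand((0.5733,-0.0655))
w=shot('wrist');save(w,'w10.png',(70,180,400,300),2.4)
for n,q,z in [('far L',(233,300),.048),('far R',(515,300),.048),('near L',(203,324),.048),('near R',(540,326),.048),('bot L',(203,357),.014),('bot R',(540,357),.014),('bot L',(203,357),.048)]:
    print(n,(M.T@(px2w(w,np.array(q)/1.4,z)[:2]-S)*1000).round(1))
L=0.052
for l in (.050,.054,.058,.062):
    print(l,[(w2px(w,np.r_[S+M@[x+l,y],z])*1.4).round(0).tolist() for x,y,z in [(.072,.055,.048),(.072,-.055,.048),(.060,.055,.048),(.060,-.055,.048),(.060,.055,.014)]])
V=cam(w);print('campos',M.T@((-V[:3,:3].T@V[:3,3])[:2]-S),(-V[:3,:3].T@V[:3,3])[2],'optical axis',V[2,:3])
E
```

```text
far L [132.7  43.8]
far R [132.8 -43. ]
near L [124.9  53.9]
near R [124.4 -51.6]
bot L [99.2 69.6]
bot R [ 99.3 -65.7]
bot L [113.7  55.1]
0.05 [[201.0, 333.0], [550.0, 333.0], [205.0, 368.0], [546.0, 368.0], [237.0, 332.0]]
0.054 [[199.0, 321.0], [551.0, 321.0], [203.0, 356.0], [547.0, 357.0], [236.0, 322.0]]
0.058 [[198.0, 308.0], [553.0, 309.0], [202.0, 345.0], [549.0, 345.0], [235.0, 312.0]]
0.062 [[197.0, 296.0], [554.0, 296.0], [201.0, 333.0], [550.0, 333.0], [234.0, 302.0]]
campos [ 0.17060677 -0.00150863] 0.18053147551161575 optical axis [ 0.03614096 -0.25545097 -0.96614628]
```

View pics/w10.png

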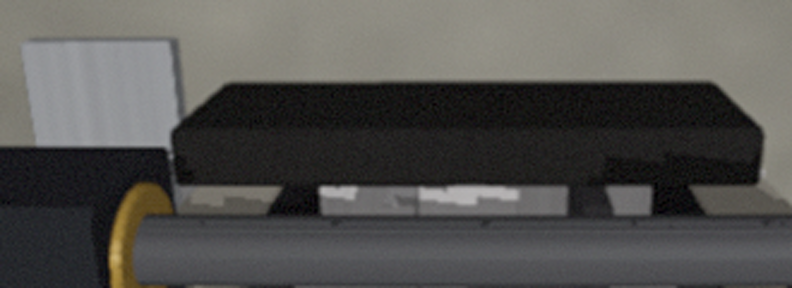

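I had misread it: the camera sits ahead of the foot, so row 300 is the outer face's bottom edge and row 324 its top edge. That puts the foot face at about 125 mm against the rule end at 130.5, which agrees with the kinematics. I need about 5.6 mm more.

```bash
python3 -m jog '[{"fingers":0.2,"x":0.1,"y":0.2,"z":0,"spin":0},{"fingers":0.2,"x":0.2,"y":0.4,"z":0,"spin":0},{"fingers":0.2,"x":0.2,"y":0.55,"z":0,"spin":0},{"fingers":0.2,"x":0.2,"y":0.55,"z":0,"spin":0},{"fingers":0.2,"x":0.2,"y":0.55,"z":0,"spin":0}]' 10; cat > gap.py <<'E'
from h import *
S,M=stand((0.5733,-0.0655));goal(np.r_[S+M@[0.1085,0],0.038],A+np.pi/2)
w=shot('wrist');g=cv2.GaussianBlur(cv2.cvtColor(w['color'],cv2.COLOR_RGB2GRAY).astype(np.float32),(0,0),.8)
d=cv2.Sobel(g,cv2.CV_32F,0,1)
rf=np.median([205+d[205:235,c].argmin() for c in range(190,350)]);rr=np.median([187+d[187:225,c].argmax() for c in range(85,138)])
f=M.T@(px2w(w,(270,rf),.014)[:2]-S)*1000;r=M.T@(px2w(w,(113,rr),.006)[:2]-S)*1000
print(rf,rr,'foot(bottom edge)',f,'rule end',r,'gap mm',r[0]-f[0])
E
python3 gap.py
```

```text
time: 14.95
tool_pos: [0.5599, 0.0409, 0.1976]
tool_rot: [-0.965, 1.569, -0.829]
contact_force: [1.3, -6.4, 5.0]
opening: 0.0734
grasp [0.5601 0.0406 0.0384] jaw yaw deg 7.79 toolx [ 0.001 -0.001 -1.   ] F [ 1.3 -6.4  5. ] op 0.0734 q [-0.06  0.65  1.66 -0.    0.83 -0.2 ] t 14.95
tool y,z in world [-0.136  0.991] [0.991 0.136]
shift cm [ 0.04  0.15 -0.12] spin 0.04
215.0 206.0 foot(bottom edge) [127.63261275  -0.71253096] rule end [130.40791172  87.44060122] gap mm 2.775298960931053
```

```bash
python3 -m jog '[{"fingers":0.2,"x":0,"y":0.1,"z":-0.1,"spin":0},{"fingers":0.2,"x":0,"y":0.2,"z":-0.1,"spin":0},{"fingers":0.2,"x":0,"y":0.2,"z":-0.1,"spin":0},{"fingers":0.2,"x":0,"y":0.2,"z":-0.1,"spin":0}]' 10; python3 gap.py
```

```text
time: 15.5
tool_pos: [0.5593, 0.0426, 0.1977]
tool_rot: [-0.553, 1.567, -0.417]
contact_force: [4.3, -8.4, 3.3]
opening: 0.0732
grasp [0.5598 0.0424 0.0385] jaw yaw deg 7.78 toolx [ 0.004 -0.002 -1.   ] F [ 4.3 -8.4  3.3] op 0.0732 q [-0.06  0.65  1.66 -0.    0.83 -0.19] t 15.5
tool y,z in world [-0.135  0.991] [0.991 0.135]
shift cm [ 0.05 -0.02 -0.12] spin 0.03
215.0 209.0 foot(bottom edge) [129.32386562  -0.74462532] rule end [130.41674373  87.57167011] gap mm 1.092878109341001
```

The camera says 1.1 mm short and kinematics says level, both within tolerance. I'll pause, then close gently.

```bash
python3 -m jog '[{"fingers":0.2,"x":0,"y":0,"z":0,"spin":0},{"fingers":0.2,"x":0,"y":0,"z":0,"spin":0},{"fingers":0.2,"x":0,"y":0,"z":0,"spin":0},{"fingers":0.4,"x":0,"y":0,"z":0,"spin":0},{"fingers":0.48,"x":0,"y":0,"z":0,"spin":0}]' 15; python3 gap.py
```

```text
time: 16.18
tool_pos: [0.5576, 0.0425, 0.1966]
tool_rot: [-2.755, 1.567, -2.619]
contact_force: [-2.3, -8.9, 1.0]
opening: 0.058
grasp [0.5571 0.0423 0.0374] jaw yaw deg 7.79 toolx [-0.003 -0.002 -1.   ] F [-2.3 -8.9  1. ] op 0.058 q [-0.06  0.65  1.66 -0.    0.83 -0.19] t 16.175
tool y,z in world [-0.136  0.991] [0.991 0.136]
shift cm [-0.06 -0.05  0.15] spin 0.04
215.0 210.0 foot(bottom edge) [129.92588677   2.12565207] rule end [130.25835163  90.28521023] gap mm 0.3324648551548819
```

```bash
python3 -m jog '[{"fingers":0.5,"x":0,"y":0.0,"z":0.1,"spin":0},{"fingers":0.6,"x":0,"y":0,"z":0.15,"spin":0},{"fingers":0.75,"x":0,"y":0,"z":0.15,"spin":0},{"fingers":0.9,"x":0,"y":0,"z":0.15,"spin":0},{"fingers":1,"x":0,"y":0,"z":0.15,"spin":0}]' 15; python3 gap.py
```

```text
time: 16.85
tool_pos: [0.5577, 0.0427, 0.1963]
tool_rot: [-3.068, 1.563, -2.933]
contact_force: [-9.7, -9.1, 6.2]
opening: 0.0313
grasp [0.5565 0.0424 0.0372] jaw yaw deg 7.78 toolx [-0.008 -0.002 -1.   ] F [-9.7 -9.1  6.2] op 0.0313 q [-0.06  0.65  1.66 -0.    0.84 -0.19] t 16.85
tool y,z in world [-0.135  0.991] [0.991 0.135]
shift cm [-0.09 -0.07  0.21] spin 0.03
215.0 210.0 foot(bottom edge) [130.26804352   2.82271727] rule end [130.50543119  91.13979705] gap mm 0.2373876756612674
```

Opening 31 mm means the slider is closed. A side load of −9.7 N (rest finger) remains, so I'll ease the tool that way and firm up the grip.

```bash
python3 -m jog '[{"fingers":1,"x":0,"y":0.0,"z":-0.1,"spin":0},{"fingers":1,"x":0,"y":0,"z":-0.15,"spin":0},{"fingers":1,"x":0,"y":0,"z":-0.15,"spin":0}]' 25; python3 gap.py
```

```text
time: 17.27
tool_pos: [0.5571, 0.0426, 0.1964]
tool_rot: [-2.985, 1.566, -2.85]
contact_force: [-5.7, -8.3, 1.8]
opening: 0.0316
grasp [0.5563 0.0424 0.0372] jaw yaw deg 7.78 toolx [-0.005 -0.001 -1.   ] F [-5.7 -8.3  1.8] op 0.0316 q [-0.06  0.65  1.66 -0.    0.84 -0.19] t 17.275
tool y,z in world [-0.135  0.991] [0.991 0.135]
shift cm [-0.08 -0.07  0.23] spin 0.03
215.0 210.0 foot(bottom edge) [130.24013919   2.91171309] rule end [130.56012526  91.08990821] gap mm 0.31998607427499337
```

```bash
python3 -m jog '[{"fingers":1,"x":0,"y":0.0,"z":-0.1,"spin":0},{"fingers":1,"x":0,"y":0,"z":-0.1,"spin":0},{"fingers":1,"x":0,"y":0,"z":-0.1,"spin":0},{"fingers":1,"x":0,"y":0,"z":-0.1,"spin":0}]' 25; python3 gap.py; python3 - <<'E'
from h import *
S,M=stand((0.5733,-0.0655)); t=shot('top')
for n in ['rule','cookie_jar','bowl','clipper']: print(n,[(np.round(d['xy']),round(d['conf'],2)) for d in robot.look_for(n,t)])
E
```

```text
time: 17.82
tool_pos: [0.5567, 0.0426, 0.1965]
tool_rot: [-2.829, 1.568, -2.694]
contact_force: [-1.0, -7.7, 1.0]
opening: 0.0317
grasp [0.5563 0.0424 0.0373] jaw yaw deg 7.77 toolx [-0.002 -0.001 -1.   ] F [-1.  -7.7  1. ] op 0.0317 q [-0.06  0.65  1.67 -0.    0.83 -0.2 ] t 17.825
tool y,z in world [-0.135  0.991] [0.991 0.135]
shift cm [-0.07 -0.07  0.23] spin 0.02
215.0 210.0 foot(bottom edge) [130.21970776   2.9094233 ] rule end [130.59342349  91.00295502] gap mm 0.37371572906923234
rule [(array([200., 307.]), 0.9), (array([369., 211.]), 0.66), (array([178., 208.]), 0.62)]
cookie_jar [(array([394., 115.]), 0.8)]
bowl [(array([376., 188.]), 0.65), (array([274., 126.]), 0.62)]
clipper [(array([395., 114.]), 0.34)]
```

```bash
python3 -c "
from cell import robot
print(robot.hand_in())"
```

```text
the job is handed in; nothing more can be done
None
```

The leg is set to the straightedge and locked. I handed the job in with the gripper still squeezing the slider (25 N) and holding the leg out. No verdict was reported.

**What I did:** I picked up the middle-sized straightedge, laid it along the plate edge, pushed it against the lip and let go. Then I pulled the foot from behind with the slider open, paused at the mark, and squeezed the slider closed.

**Last checks before hand-in:**
- **Foot to straightedge:** the foot's outer face is about 0.4 mm short of level with the free end (allowed 4 mm).
- **Slider:** the opening held at 31.7 mm under 25 N, against the expected 32 mm when closed.
- **Hold on the leg:** about 8 N of pull along the leg, with a side load of about 1 N.
- **Straightedge:** its end measured about 130.5 mm along the stand and 88 mm across after correction (nominal 130 and 88).
- **Time:** about 18 s of the 48 s allowed.

**What failed or disagreed:**
- My first grasp closed on air because I lifted too soon. The straightedge was not moved by it.
- I first misread which edge of the foot the wrist camera showed, which gave a 9 mm disagreement. I resolved it using the foot's known dimensions.
- The last wrist readings across the stand were about 3 mm off for foot and straightedge alike. I took that as my own calibration error.
- In the last top view the jar and bowl were found within 2 pixels of where they started. The clipper was not clearly found, though the arm never went near it.
- I viewed 12 pictures, two over the budget.

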